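Clear the offcut off the grinder tray and put its spanners back

ROBOT

A 6-joint arm with a two-finger parallel gripper is mounted at the origin on the work surface. World frame = base frame: x ahead of the robot, y to its left, z up, the work surface at z = 0. Lengths are in m, angles in rad, forces in N, time in s.
With the tool pointing down it reaches from about 0.375 to 0.9 m from the base axis. Payload 3.1 kg.
Tool frame: the origin (TCP) lies on the centre line of the jaws, within the pads' length; the fingertips stand 25 mm ahead of it and the grasp point (between the pads) lies 6 mm ahead of it (r.finger_overhang is the distance from the TCP to the fingertips, in m); z points along the fingers, y is the line along which they close (so a half turn about z gives the same grasp; the last joint's range is limited). The gripper opens to 85 mm and grips with 20 to 120 N. Pads are 22 mm wide; open, the fingers measure 114 mm over their backs; the gripper's body (76 mm by 85 mm) begins 54 mm behind the grasp point. The pads swing forward as they close: fully open they stand 13 mm farther back than shut.
Start: joints at [-1.353, 0.527, 1.433, -0, 1.181, -0.178], TCP at [0.242, -0.576, 0.256] pointing down, gripper open.
Joint ranges: [-3.08, 3.08], [-0.75, 2.2], [0.22, 2.44], [-1.43, 4.57], [0, 2.65], [-2.85, 2.85]. Speed limits (rad/s): [2.79, 2.79, 3.14, 3.14, 3.14, 3.14].

INTERFACE

Orientations are given as a rotation vector (axis times angle).
In Python, from workcell import r, fingers, planner, viewer, finish_job, sensors gives the robot as it stands. Calls block until the motion is done:
- r.move_ptp(position, orientation): joint-space move of the TCP to a pose.
- r.move_straight(position, orientation=None, feed=0.15): straight line of the TCP; orientation=None keeps the orientation; feed is the mean speed in m/s.
- r.set_joints(angles): joint-space move.
- fingers.move_gripper(opening, grip_force=None): opening from 0.0 (shut) to 1.0 (fully open); grip_force is the grip in N (None keeps the last); returns when the fingers have stopped.
- r.hold(seconds).
- planner.solve_ik(position, orientation): joint angles nearest the present ones, or None.
- viewer.read_camera(name): name is "side" or "top" or "wrist"; returns the picture (420x560x3 uint8, red, green, blue); there is no depth.
- viewer.camera_model(name): a dict with "vfov" (degrees; the focal length in pixels is half the picture's height over the tangent of half this angle, whatever the lens; pixels are square), "cx", "cy" (the principal point, pixels), "rvec" (rotation vector, rad) and "tvec" (3), from world to camera coordinates, as OpenCV has them; the wrist camera has in their place "T_tool_cam" (4x4, takes a point from camera to tool coordinates, whose origin is the TCP and whose axes are the flange's). Camera axes: x right, y down, z forward; pixel columns grow to the right and rows downward; lengths in m; the calibration is good to about 2 mm. A picture is of the moment at which its call begins: read the wrist's pose just before it. camera_model takes no time and is no camera call.
A pose or a line that the arm cannot do raises r.PlanningError and nothing moves.
- finish_job(): hands the job in; it is judged then, once.
Readings, each from a call of its own:
- sensors.current_time(): time.
- sensors.current_qpos(): joint angles.
- sensors.current_dq(): joint speeds.
- sensors.current_joint_torque(): joint torques, N m.
- sensors.current_ee_pos(): TCP position.
- sensors.current_tool_rot(): TCP orientation.
- sensors.current_contact_force(): force on the tool from outside, world axes, zero at the start.
- sensors.current_ft_torque(): the same for the moment, N m.
- sensors.current_opening(): opening from 0.0 (shut) to 1.0 (fully open).
- sensors.current_gripper_force(): force on a finger pad.
Only numpy, scipy, OpenCV 4.12 (cv2) and the standard library are available. Lean on these libraries where they do the work, as an engineer would, in place of code of your own. Each camera call takes 0.05 s, during which the arm holds its last target. There are 200 camera calls.

TASK

A batten offcut has been left lying across the grinder's accessory tray. Put the offcut in the plywood scrap box, and then lay the open-ended spanner and the two-pin spanner back in their own cut-outs in the foam, each fully down, flat and the same way up as now. Do not shift the tape measure or the sanding block.

Things in the scene. Friction and masses are not known exactly. Their poses are not given: they have to be found in the camera images.
- tray: Fixed accessory tray: plywood, 280 (x) x 252 (y) x 28 mm high, filled flush with dark foam; origin under its centre. Two empty spanner cut-outs run along x, side by side. In a row along its +x edge a grey side handle (up to 26 mm above the foam, beyond x = 79 mm) and a spare flange nut already lie fixed in their places.
- offcut_mid (a point): Bare pine batten offcut, 180 mm long (x), 44 wide (y), 22 thick (z), about 90 g, lying flat on the foam across both empty cut-outs. The last 40 mm at its +x end are half-lapped (only the lower 11 mm remain). This point is on its centre line near its balance, half-way up (11 mm), 80 mm from its -x end and 100 mm from its +x end.
- scrap_box_floor (a point): Open plywood scrap box, fixed on the bench, 250 mm long (x), 174 wide (y), 85 high, walls 12 mm, so 226 x 150 mm inside. This point is at the middle of the box, 20 mm above the bench, level with the top of two 8 mm laths that lie lengthwise on its 12 mm thick floor; the rim is 65 mm above this point.
- open_mid (a point): Open-ended steel spanner, flat on a rubber mat 3 mm thick; 177 mm long, 8 thick, about 150 g. x runs along it to its jaw, z up. Shank 16 mm wide (y), from 95 mm behind this point to 50 ahead; round head 40 mm in diameter centred 62 mm ahead, jaw 17 mm wide. This point is mid-shank at its balance, half-way up (4 mm).
- open_head (a point): Centre of the open-ended spanner's head, 62 mm ahead (+x) of open_mid, at the level of its underside.
- pin_mid (a point): Two-pin (face) steel spanner, flat on the mat, pins up; 146 mm long, 8 thick, about 130 g. x runs along it to its fork, z up. Shank 20 mm wide (y), from 70 mm behind this point to 34 ahead; C-shaped fork 48 mm in diameter centred 52 mm ahead, with two 5 mm pins standing 7 mm up. This point is mid-shank near its balance, half-way up (4 mm).
- pin_head (a point): Centre of the two-pin spanner's fork head, 52 mm ahead (+x) of pin_mid, at the level of its underside.
- open_cutout (a point): Floor of the open-ended spanner's cut-out (its outline + 3 mm all round, 8 mm deep, floor 20 mm above the bench), at tray (-20, 45) mm. The spanner is home with open_mid 4 mm above this point and its x axis along this x axis. A finger recess centred here, 52 mm long (x), 76 wide (y), goes 6 mm deeper than the cut-out.
- open_cutout_head (a point): Centre of the head end of the open-ended spanner's cut-out, 62 mm along x from open_cutout, on its floor.
- pin_cutout (a point): Floor of the two-pin spanner's cut-out (its outline + 3 mm all round, 8 mm deep, floor 20 mm above the bench), at tray (-20, -45) mm. The spanner is home with pin_mid 4 mm above this point and its x axis along this x axis. A finger recess centred here, 52 mm long (x), 76 wide (y), goes 6 mm deeper than the cut-out.
- pin_cutout_head (a point): Centre of the head end of the two-pin spanner's cut-out, 52 mm along x from pin_cutout, on its floor.
- tape_mid (a point): Bystander: grey and black tape measure, 70 x 34 x 62 mm high, standing on the bench. This point is at its centre. Leave it where it is.
- sanding_block_mid (a point): Bystander: cork sanding block, 110 x 62 x 32 mm high, on the bench. This point is at its centre. Leave it where it is. An angle grinder and a dust mask lie fixed farther off (x above 0.77 m).
Not all that is in view belongs to the job. Leave any yellow look-alike of the part that bears open_mid alone.

How it is judged:
By the outcome, as a careful person would: the job done as asked, in the order asked, and still so for the second after the job is handed in, with the robot touching nothing.
It also fails if it takes over 69 s, if anything falls off the work surface, if the arm or the gripper's body presses on something with over 40 N, if the wrist force passes 120 N, or if a joint passes its speed limit or range.

## Working session

There is one attempt and no reset: what is moved stays moved. The work goes in short steps, each a Python script; the robot and the scene stay as the last script left them, time stands still between calls to the robot, and variables do not carry over. Pictures are saved under pics/ and viewed, at most 10 in all, crops included, and the job is handed in when it is done.

```bash
ls; mkdir -p pics; cat > h.py <<'E'
import numpy as np, cv2
from scipy.spatial.transform import Rotation as R
from workcell import r, fingers, planner, viewer, finish_job, sensors
def cam(name, ee=None):
    m=viewer.camera_model(name); f=210/np.tan(np.radians(m['vfov'])/2)
    if 'rvec' in m:
        Rm=R.from_rotvec(np.ravel(m['rvec'])).as_matrix(); return f,m['cx'],m['cy'],Rm.T,-Rm.T@np.ravel(m['tvec'])
    p,o=ee; T=np.array(m['T_tool_cam']); Rt=R.from_rotvec(o).as_matrix()
    return f,m['cx'],m['cy'],Rt@T[:3,:3],Rt@T[:3,3]+p
def ray(c,uv,z):
    f,cx,cy,A,o=c; d=np.array([(uv[0]-cx)/f,(uv[1]-cy)/f,1])@A.T
    return o+d*(z-o[2])/d[2]
def proj(c,P):
    f,cx,cy,A,o=c; q=(np.asarray(P)-o)@A; return q[:2]/q[2]*f+[cx,cy]
def snap(name,fn):
    ee=(np.array(sensors.current_ee_pos()),np.array(sensors.current_tool_rot())); im=viewer.read_camera(name)
    cv2.imwrite(f'pics/{fn}.png',im[:,:,::-1]); c=cam(name,ee); np.save(f'pics/{fn}.npy',np.array([*c[:3],*c[3].ravel(),*c[4]])); return im,c
def load(fn):
    a=np.load(f'pics/{fn}.npy'); return cv2.imread(f'pics/{fn}.png'),(a[0],a[1],a[2],a[3:12].reshape(3,3),a[12:])
def down(yaw): # tool z down, tool y axis (closing line) at angle yaw in world xy
    y=np.array([np.cos(yaw),np.sin(yaw),0]); z=np.array([0,0,-1.]); return R.from_matrix(np.c_[np.cross(y,z),y,z]).as_rotvec()
E
python3 - <<'E'
from h import *
for n in('top','side','wrist'):
    im,c=snap(n,n+'0'); print(n,c[:3],viewer.camera_model(n).keys(),np.round(c[4],3),np.round(c[3][:,2],2))
print(viewer.camera_model('top'),sensors.current_time(),sensors.current_tool_rot())
E
```

```text
pics
top (np.float64(462.7101175724347), 279.39082504254935, 209.98574620692548) dict_keys(['vfov', 'cx', 'cy', 'rvec', 'tvec']) [ 0.419 -0.096  1.441] [ 0.11  0.   -0.99]
side (np.float64(420.419389270567), 279.8788698292005, 202.91844927331903) dict_keys(['vfov', 'cx', 'cy', 'rvec', 'tvec']) [0.149 0.779 1.164] [ 0.29 -0.6  -0.75]
wrist (np.float64(323.5057018991524), 281.39653449618106, 203.24175476545742) dict_keys(['vfov', 'cx', 'cy', 'T_tool_cam']) [ 0.308 -0.548  0.374] [-0.26 -0.11 -0.96]
{'vfov': 48.82164248293846, 'cx': 279.39082504254935, 'cy': 209.98574620692548, 'rvec': array([ 2.18903984, -2.13697176,  0.12494131]), 'tvec': array([-0.10963205,  0.57849179,  1.38430089])} 0.15 [-3.07829475e+00 -6.18828060e-01  3.95397153e-05]
```

View pics/top0.png

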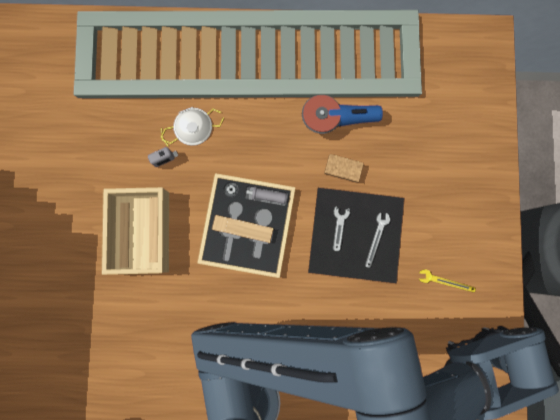

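View pics/side0.png

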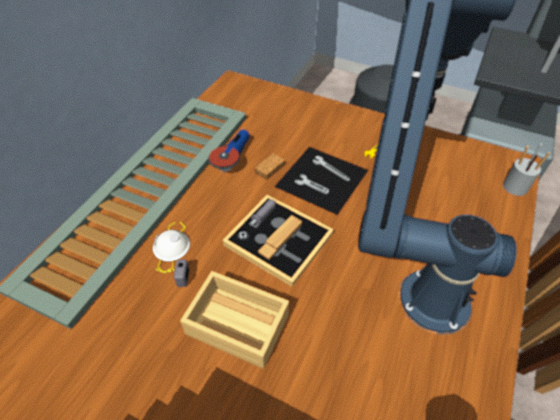

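Top view: the tray is at about (248,225), with the offcut across it at (243,229). The box is at (135,231). On the mat, the short two-pin spanner is at (340,228) and the long open-ended one at (377,240). The yellow decoy is at (447,281), the tape at (161,157) and the sanding block at (345,168). The side view shows the same layout.

```bash
python3 - <<'E'
from h import *
im,c=load('top0')
for n,uv,z in [('tray',(248,225),.028),('off',(243,229),.05),('box',(135,231),.085),('pin',(340,228),.007),('open',(377,240),.007),('tape',(161,157),.03)]: print(n,ray(c,uv,z).round(3))
for i,(n,uv) in enumerate([('mat',(357,235)),('tray',(248,225))]):
    p=ray(c,uv,.01); p[2]=.26
    r.move_ptp(p,down(np.pi/2)); _,w=snap('wrist',n+'1'); print(sensors.current_time(),sensors.current_qpos().round(2),w[4].round(3))
E
```

```text
tray [ 0.533 -0.001  0.028]
off [0.519 0.013 0.05 ]
box [0.503 0.326 0.085]
pin [ 0.532 -0.285  0.007]
open [ 0.498 -0.4    0.007]
tape [0.738 0.276 0.03 ]
2.0667 [-0.77  0.51  1.46 -0.    1.17 -2.34] [ 0.44  -0.338  0.379]
3.4 [-0.21  0.4   1.65 -0.    1.08 -1.78] [ 0.463 -0.001  0.379]
```

View pics/mat1.png

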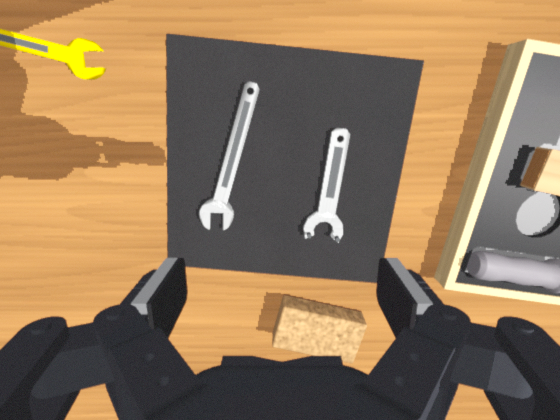

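View pics/tray1.png

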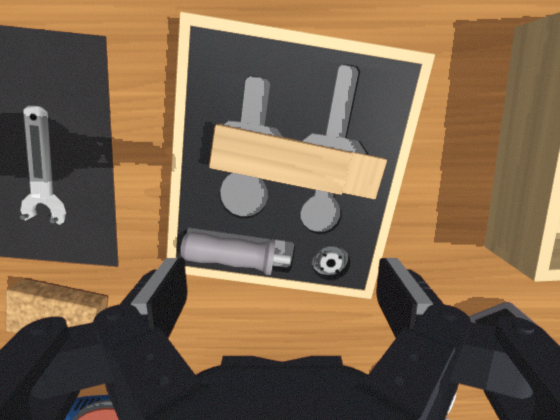

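Mat picture: the open-ended spanner runs from (251,88) to its head at (217,214), and the two-pin one from (340,135) to its fork at (323,225). Tray picture: the offcut runs from (215,147) to (380,178), with the lap at the right end. The open cut-out is on the right and the pin cut-out on the left.

```bash
cat > seg.py <<'E'
from h import *
def offcut(fn):
    im,c=load(fn); h=cv2.cvtColor(im,cv2.COLOR_BGR2HSV)
    m=cv2.inRange(h,(8,50,120),(30,255,255)); m=cv2.morphologyEx(m,cv2.MORPH_OPEN,np.ones((5,5)))
    cs=[k for k in cv2.findContours(m,cv2.RETR_LIST,cv2.CHAIN_APPROX_NONE)[0] if 3000<cv2.contourArea(k)<14000 and cv2.pointPolygonTest(k,(290,160),False)>0]
    return im,c,cs
E
python3 - <<'E'
from seg import *
im,c,cs=offcut('tray1')
for k in cs:
    rc=cv2.minAreaRect(k); print(rc,cv2.contourArea(k))
    b=cv2.boxPoints(rc); print(b); print(np.array([ray(c,p,.05) for p in b]).round(4)[:,:2])
print(r.finger_overhang)
t,ct=load('top0'); h=cv2.cvtColor(t,cv2.COLOR_BGR2HSV)
m=cv2.inRange(h[185:280,98:172],(15,20,140),(32,160,255))
for k in cv2.findContours(m,cv2.RETR_EXTERNAL,cv2.CHAIN_APPROX_NONE)[0]:
    if cv2.contourArea(k)>800:
        b=cv2.boxPoints(cv2.minAreaRect(k))+[98,185]; print(b, np.array([ray(ct,p,.085) for p in b]).round(3))
E
```

```text
((296.5238037109375, 162.46389770507812), (175.52476501464844, 45.58552932739258), 11.580618858337402) 7471.0
[[205.97241 167.17468]
 [215.12354 122.51712]
 [387.0752  157.75311]
 [377.92407 202.41068]]
[[ 0.5223 -0.0784]
 [ 0.4778 -0.0664]
 [ 0.5128  0.1065]
 [ 0.5601  0.1012]]
0.025
[[ 98.00000763 185.        ]
 [170.99999237 185.        ]
 [170.99999237 278.99998474]
 [ 98.00000763 278.99998474]] [[0.637 0.444 0.085]
 [0.642 0.228 0.085]
 [0.366 0.214 0.085]
 [0.361 0.425 0.085]]
```

```bash
python3 - <<'E'
from h import *
t,_=load('top0'); a=cv2.resize(t[180:285,90:180],None,fx=5,fy=5,interpolation=cv2.INTER_CUBIC)
w,_=load('tray1'); b=cv2.resize(w[110:215,200:400],None,fx=1.7,fy=1.7,interpolation=cv2.INTER_CUBIC); b=cv2.copyMakeBorder(b,0,525-b.shape[0],0,0,cv2.BORDER_CONSTANT)
cv2.imwrite('pics/c1.png',np.hstack([a,b]))
E
```

```text
(no output)
```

View pics/c1.png

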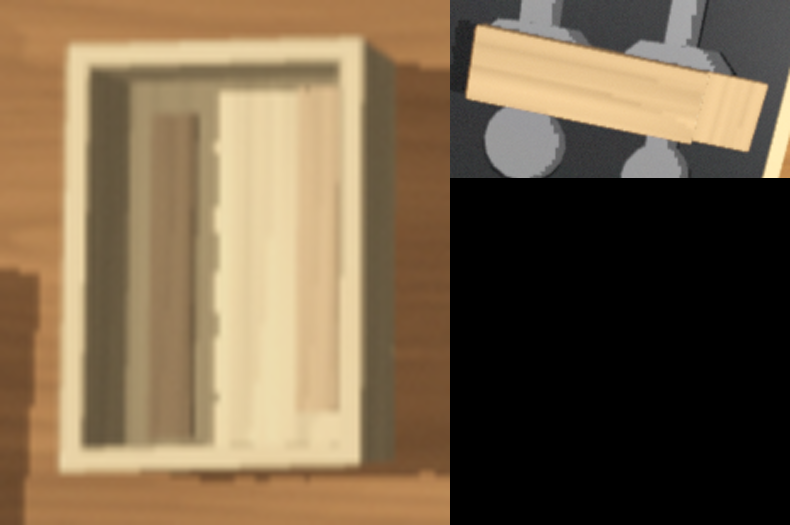

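Crop: the box rim corners in the top image are about (103.6,188.4), (162.4,187.6), (162,273) and (102,274.4), with two laths on the floor. The offcut's -x end is centred at (212.6,146.2) in the wrist image, and its lap step at (347,173.3).

```bash
python3 - <<'E'
from h import *
_,c=load('tray1'); _,ct=load('top0')
a=ray(c,(212.6,146.2),.05); b=ray(c,(347,173.3),.05); d=(b-a)[:2]; L=np.linalg.norm(d); th=np.arctan2(d[1],d[0]); u=d/L
g=a[:2]+u*(.080+(L-.14)/2)
box=np.array([ray(ct,p,.085)[:2] for p in[(103.6,188.4),(162.4,187.6),(162,273),(102,274.4)]]); bc=box.mean(0)
v=(box[0]+box[1]-box[2]-box[3])/2; bth=np.arctan2(v[1],v[0])
print('off',L,np.degrees(th),g,'box',bc,np.degrees(bth),np.linalg.norm(v))
# place: offcut middle (100-80... centre is 10 mm ahead of grasp) 
best=None
for k in(0,1):
  q1=planner.solve_ik([*g,.053],down(th-np.pi/2+k*np.pi))
  for j in (0,1):
    q2=planner.solve_ik([*bc,.2],down(bth-np.pi/2+j*np.pi)); print(k,j,None if q1 is None else q1.round(2),None if q2 is None else q2.round(2))
np.save('off.npy',[*g,th,*bc,bth])
E
```

```text
off 0.13972227237855203 78.52171367197067 [0.51690713 0.00797069] box [0.50433403 0.33361579] 2.7751044204727515 0.2518240136336006
0 0 [-0.2   0.72  1.85 -0.    0.57 -0.  ] [ 0.4   0.57  1.54 -0.    1.03  1.92]
0 1 [-0.2   0.72  1.85 -0.    0.57 -0.  ] [ 0.4   0.57  1.54  0.    1.03 -1.22]
1 0 None [ 0.4   0.57  1.54 -0.    1.03  1.92]
1 1 None [ 0.4   0.57  1.54  0.    1.03 -1.22]
```

```bash
python3 - <<'E'
from h import *
gx,gy,th,bx,by,bt=np.load('off.npy'); o=down(th-np.pi/2)
fingers.move_gripper(.75)
r.move_ptp([gx,gy,.10],o); r.move_straight([gx,gy,.0535],feed=.12)
print(sensors.current_contact_force())
fingers.move_gripper(0,45); print('open',sensors.current_opening(),sensors.current_gripper_force())
r.move_straight([gx,gy,.16],feed=.2); print(sensors.current_opening(),sensors.current_contact_force())
p=np.array([bx,by])+.010*np.array([np.cos(bt),np.sin(bt)]); o2=down(bt+np.pi/2)
r.move_ptp([*p,.16],o2); r.move_straight([*p,.051],feed=.15); print(sensors.current_contact_force())
fingers.move_gripper(.75); r.move_straight([*p,.15],feed=.25); print(sensors.current_opening(),sensors.current_time())
r.move_ptp([.533,0,.26],down(np.pi/2)); snap('wrist','tray2'); print(sensors.current_time())
snap('top','top2')
E
```

```text
[-0.10472279 -0.2778518  -0.7134996 ]
open 0.5070711773528163 46.915724873542786
0.5053140869137136 [-0.01945864 -0.97102251 -1.17939264]
[ 0.57476307  0.58827508 -0.89460408]
0.7502165187469344 9.85
11.225
```

View pics/tray2.png

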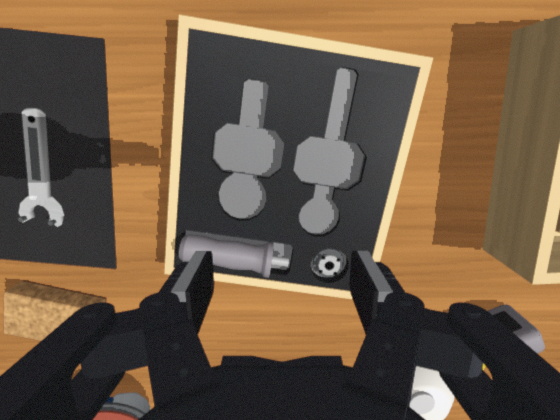

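Both cut-outs are now clear: the pin one runs from (256,83) to its head at (242,195), and the open one from (346,72) to its head at (318,215). The offcut is gone.

```bash
cat > fit.py <<'E'
from h import *
from scipy.optimize import least_squares
def fit(fn,seed,z,mid_uv,head_uv,Lt,Lh,Rh,w,lo,hi,exc=None):
    """tail Lt behind mid, head Lh ahead, head radius Rh, half width w. exc: x range near mid to skip"""
    im,c=load(fn); h=cv2.cvtColor(im,cv2.COLOR_BGR2HSV)
    m=((h[:,:,2]>=lo)&(h[:,:,2]<=hi)&(h[:,:,1]<60)).astype(np.uint8)*255
    m=cv2.morphologyEx(m,cv2.MORPH_CLOSE,np.ones((3,3)))
    ks=[k for k in cv2.findContours(m,cv2.RETR_EXTERNAL,cv2.CHAIN_APPROX_NONE)[0] if cv2.contourArea(k)>300]
    k=min(ks,key=lambda k:-cv2.pointPolygonTest(k,seed,True))
    P=np.array([ray(c,p[0].astype(float),z)[:2] for p in k])
    a=ray(c,mid_uv,z)[:2]; b=ray(c,head_uv,z)[:2]; u=(b-a)/np.linalg.norm(b-a); mid=b-u*Lh; th=np.arctan2(u[1],u[0])
    def loc(x): 
        u=np.array([np.cos(x[2]),np.sin(x[2])]); n=np.array([-u[1],u[0]]); q=P-x[:2]; return q@u,q@n
    def sets(x,t):
        X,Y=loc(x); s=(X>-Lt+w)&(X<Lh-Rh-.004)&(abs(abs(Y)-w)<t)
        if exc: s&=~((X>exc[0])&(X<exc[1]))
        d=np.hypot(X-Lh,Y); hd=(abs(d-Rh)<t)&((X>Lh-.6*Rh))
        tl=(X<-Lt+w*.5)&(abs(Y)<w*.3)&(abs(X+Lt)<t*1.5)
        return s,hd,tl
    x=np.array([*mid,th,0,0])  # last: half-width offset, head radius offset
    for t in(.008,.004,.003):
        s,hd,tl=sets(x,t)
        def res(x):
            X,Y=loc(x); return np.r_[abs(Y[s])-w-x[3],np.hypot(X-Lh,Y)[hd]-Rh-x[4]]
        x=least_squares(res,x,loss='soft_l1',f_scale=.001).x
    X,Y=loc(x)
    print(fn,'mid',(x[:2]*1e3).round(1),'yaw',np.degrees(x[2]).round(2),'dw,dR mm',(x[3:]*1e3).round(2),'n',s.sum(),hd.sum(),'tail x',(X.min()*1e3).round(1),'front',(X.max()*1e3).round(1),'rms',np.sqrt(np.mean(res(x)**2))*1e3)
    return x[:3]
O=dict(Lt=.095,Lh=.062,Rh=.020,w=.008); Pn=dict(Lt=.070,Lh=.052,Rh=.024,w=.010)
gr=lambda d,e=.003:dict(d,Lt=d['Lt']+e,Rh=d['Rh']+e,w=d['w']+e)
E
python3 - <<'E'
from fit import *
im,_=load('tray2'); print(im[175,242],im[90,256],im[150,245],im[60,300],'mat',load('mat1')[0][60,300])
out={}
for z in(.028,.020):
  out['oc']=fit('tray2',(318,215),z,(335,115),(318,215),**gr(O),lo=85,hi=200,exc=(-.032,.032))
  out['pc']=fit('tray2',(242,195),z,(250,125),(242,195),**gr(Pn),lo=85,hi=200,exc=(-.032,.032))
out['o']=fit('mat1',(228,185),.011,(232,155),(217,214),**O,lo=110,hi=255)
out['p']=fit('mat1',(330,195),.011,(335,165),(323,225),**Pn,lo=110,hi=255)
np.savez('fit.npz',**out)
E
```

```text
[144 142 142] [151 152 152] [146 143 143] [70 68 68] mat [77 75 75]
tray2 mid [517.6  51.9] yaw -8.73 dw,dR mm [-1.06 -1.35] n 115 75 tail x -95.8 front 83.8 rms 0.4130934612966326
tray2 mid [504.4 -35.8] yaw -8.78 dw,dR mm [-0.82 -1.25] n 55 91 tail x -71.3 front 78.1 rms 0.37321702960139336
tray2 mid [520.3  52.8] yaw -8.74 dw,dR mm [-0.85 -0.83] n 110 74 tail x -99.4 front 84.3 rms 0.4156378006390142
tray2 mid [506.5 -36.8] yaw -8.8 dw,dR mm [-0.52 -0.67] n 55 90 tail x -74.1 front 78.7 rms 0.3841909106534018
mat1 mid [ 504.4 -398. ] yaw -17.92 dw,dR mm [0.39 0.38] n 214 57 tail x -95.9 front 82.6 rms 0.5074158305964027
mat1 mid [ 530.4 -281. ] yaw -7.54 dw,dR mm [0.63 0.22] n 143 50 tail x -69.9 front 66.0 rms 0.47770353033896906
```

```bash
cat > pick.py <<'E'
from h import *
def pick(p,yaw,z=.0295):
    o=down(yaw+np.pi/2); fingers.move_gripper(.42); r.move_ptp([*p,.09],o); r.move_straight([*p,z],feed=.1)
    f=sensors.current_contact_force(); fingers.move_gripper(0,50)
    print('pick',f.round(2),sensors.current_opening()); r.move_straight([*p,.12],feed=.2); print(sensors.current_contact_force().round(2))
E
python3 - <<'E'
from pick import *
pick([.5043,-.3982],np.radians(-17.9))
r.move_ptp([.5193,.0524,.12],down(np.radians(-8.74)+np.pi/2))
snap('wrist','held_o'); print(sensors.current_opening(),sensors.current_time())
E
```

```text
pick [ 0.51 -0.46 -0.06] 0.16223733488285766
[ 0.43  0.01 -1.88]
0.16631584746751032 16.6333
```

View pics/held_o.png

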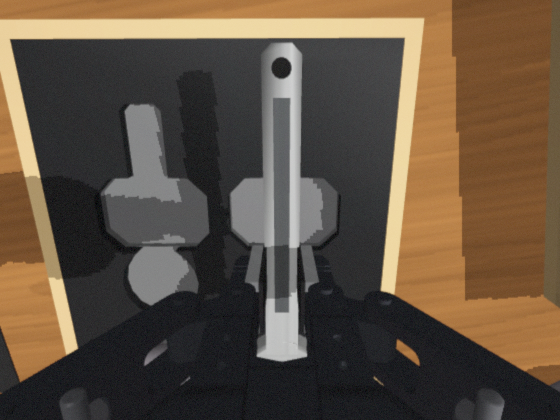

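Held spanner: the shank is at columns 262–301, with the tail at (281,43). Below it, the recess spans columns 231–338 at row 210.

```bash
python3 - <<'E'
from h import *
im,c=load('held_o'); v=im.max(2).astype(int); ps=np.array(sensors.current_ee_pos()); print(ps)
yaw=np.arctan2(*R.from_rotvec(sensors.current_tool_rot()).as_matrix()[[1,0],1])-np.pi/2; print('tool yaw',np.degrees(yaw))
u=np.array([np.cos(yaw),np.sin(yaw)]); n=np.array([-u[1],u[0]])
L=lambda uv,z:((ray(c,uv,z)-ps)[:2]@np.c_[u,n]*1e3).round(2)
print(v[110,250:312:1]); print(v[210,222:348:3]); print(v[30:52,281])
for row in(70,90,110,130,150,165):
    g=np.diff(v[row].astype(int)); l=255+np.argmax(g[255:275]); rr=292+np.argmin(g[292:310]); a,b=L((l+1,row),.1015),L((rr+.0,row),.1015); print(row,l,rr,a,b,'mid',(a+b)/2)
g=np.diff(v[:,271:291].mean(1)); t=38+np.argmax(g[38:52]); print('tail',t,L((281.5,t+1),.1015))
for row in(200,210,220):
    print('rec',[L((x,row),z)[1] for z in(.028,.014) for x in(231,338)])
E
```

```text
[0.52012579 0.05128443 0.11998341]
tool yaw -8.831717437221215
[ 60  59  57  56  56  56  58  60  60  58  56  66 101 103 112 118 121 128
 131 136 140 147 142 104 102 105 104 103 104 100 101 100 101  99 102 103
 103 104 104 128 183 204 205 204 197 189 181 175 167 159 143  89  61  56
  59  60  59  60  59  61  57  56]
[ 30  32  37 110 134 136 135 139 137 136 136 136 138 136 138 154 167 171
  99  98  99  96 105 202 199 181 141 136 139 137 139 140 140  92  87  88
  86  88  72  25  53  51]
[238 238 238 238 238 238 237 218 114  72  66  69 101 147 164 170 171 173
 175 172 173 174]
70 260 301 [-85.73  -8.1 ] [-85.74   7.64] mid [-85.735  -0.23 ]
90 261 301 [-78.29  -7.82] [-78.3    7.78] mid [-7.8295e+01 -2.0000e-02]
110 261 300 [-70.6   -7.95] [-70.61   7.51] mid [-70.605  -0.22 ]
130 261 300 [-62.65  -8.08] [-62.66   7.64] mid [-62.655  -0.22 ]
150 262 300 [-54.42  -7.8 ] [-54.43   7.78] mid [-5.4425e+01 -1.0000e-02]
165 262 299 [-48.05  -7.9 ] [-48.06   7.47] mid [-48.055  -0.215]
tail 42 [-9.539e+01 -4.000e-02]
rec [np.float64(-34.17), np.float64(38.25), np.float64(-36.44), np.float64(40.8)]
rec [np.float64(-34.48), np.float64(38.61), np.float64(-36.77), np.float64(41.18)]
rec [np.float64(-34.8), np.float64(38.98), np.float64(-37.11), np.float64(41.57)]
```

```bash
python3 - <<'E'
from h import *
yaw=np.radians(-8.74); u=np.array([np.cos(yaw),np.sin(yaw)]); n=np.array([-u[1],u[0]])
ps=np.array([.5201,.0513]); t=ps+u*-.0006+n*.0016; cmd=t.copy()
for z in(.09,.065):
    r.move_straight([*cmd,z],down(yaw+np.pi/2),feed=.1); r.hold(.15); e=np.array(sensors.current_ee_pos()); print(cmd,e.round(4)); cmd=cmd+(t-e[:2])
    yw=np.arctan2(*R.from_rotvec(sensors.current_tool_rot()).as_matrix()[[1,0],1])-np.pi/2; print(np.degrees(yw))
im,c=snap('wrist','low_o'); cv2.imwrite('pics/low_oc.png',cv2.resize(im[:300,160:400],None,fx=2,fy=2,interpolation=cv2.INTER_CUBIC)); print(sensors.current_time())
E
```

```text
[0.51975009 0.05297259] [0.5202 0.0528 0.0905]
-8.756186923834024
[0.51925345 0.05315564] [0.5197 0.0531 0.0655]
-8.737174446548897
17.8333
```

View pics/low_oc.png

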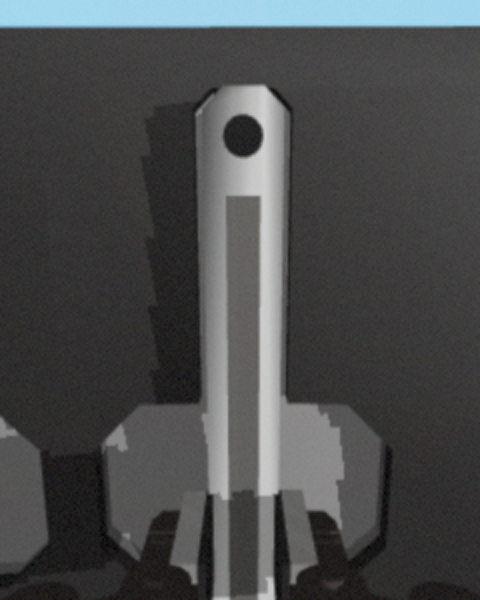

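Low view: the cut-out's walls show evenly on both sides of the shank. The recess spans crop columns 105–381 (centre 243) and the spanner's centre is at 244, so it is laterally aligned.

```bash
python3 - <<'E'
from h import *
im,c=load('low_o'); ps=np.array([.5197,.0531]); yaw=np.radians(-8.74); u=np.array([np.cos(yaw),np.sin(yaw)]); n=np.array([-u[1],u[0]])
L=lambda x,y,z:((ray(c,(160+x/2,y/2),z)[:2]-ps)@np.c_[u,n]*1e3).round(1)
print('span tail',L(243,84,.047),'corners',L(288,107,.047),L(197,110,.047))
print('cut corners top',L(291,111,.028),L(196,112,.028),'floor',L(291,111,.02))
print('rec floor',L(105,450,.014),L(381,450,.014),'rec near-tail edge',L(330,404,.028),L(330,404,.014))
print('cut top edges row 300',L(202,300,.028),L(287,300,.028),'span',L(205,300,.047),L(282,300,.047))
E
```

```text
span tail [-95.7  -0.1] corners [-91.7   8.6] [-91.1  -9.1]
cut corners top [-93.6  10.5] [-93.4 -10.5] floor [-94.7  11.1]
rec floor [ -8.4 -38.7] [-8.4 38.5] rec near-tail edge [-26.   21.8] [-21.9  23.7]
cut top edges row 300 [-52.   -9.9] [-52.   10.5] span [-54.4  -8.1] [-54.4   8.1]
```

```bash
python3 - <<'E'
from h import *
o=down(np.radians(-8.74)+np.pi/2); p=[.51905,.0533]
for z in(.053,.0468):
    r.move_straight([*p,z],o,feed=.06); r.hold(.1); print(z,sensors.current_ee_pos().round(4),sensors.current_contact_force().round(1),sensors.current_opening())
fingers.move_gripper(.36); print(sensors.current_contact_force().round(1))
r.move_straight([*p,.13],o,feed=.2); im,c=snap('wrist','rel_o'); print(sensors.current_time())
cv2.imwrite('pics/rel_oc.png',im[:330,60:460])
E
```

```text
0.053 [0.519  0.0533 0.0528] [-0.9 -0.4 -2.2] 0.1621106170012323
0.0468 [0.52   0.0532 0.0472] [ 0.7 -0.7  4.4] 0.16731883012999588
[-0.   0.6  0.3]
19.5583
```

View pics/rel_oc.png

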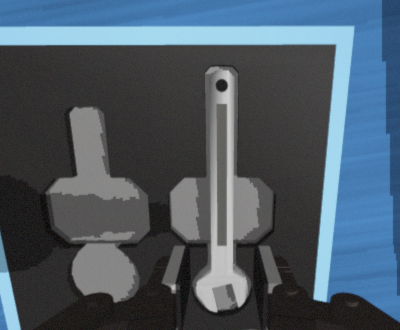

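The spanner looks fully down: its shank lies inside the outline, and the floor reaction was 4 N before release. Next is the two-pin spanner.

```bash
python3 - <<'E'
from pick import *
pick([.5304,-.281],np.radians(-7.54))
yaw=np.radians(-8.74); o=down(yaw+np.pi/2); t=np.array([.506,-.0356]); cmd=t.copy()
r.move_ptp([*t,.11],o); r.hold(.1)
for z in(.085,.065):
    cmd=cmd+(t-np.array(sensors.current_ee_pos())[:2]); r.move_straight([*cmd,z],o,feed=.1); r.hold(.15)
e=np.array(sensors.current_ee_pos()); print(cmd,e.round(4),sensors.current_opening())
im,c=snap('wrist','low_p'); cv2.imwrite('pics/low_pc.png',cv2.resize(im[:300,160:400],None,fx=2,fy=2,interpolation=cv2.INTER_CUBIC)); print(sensors.current_time())
E
```

```text
pick [ 0.7  -0.03  0.57] 0.208162435181613
[-0.02  1.21 -1.78]
[ 0.50546973 -0.03514447] [ 0.5058 -0.0352  0.0655] 0.20972239007252907
24.875
```

View pics/low_pc.png

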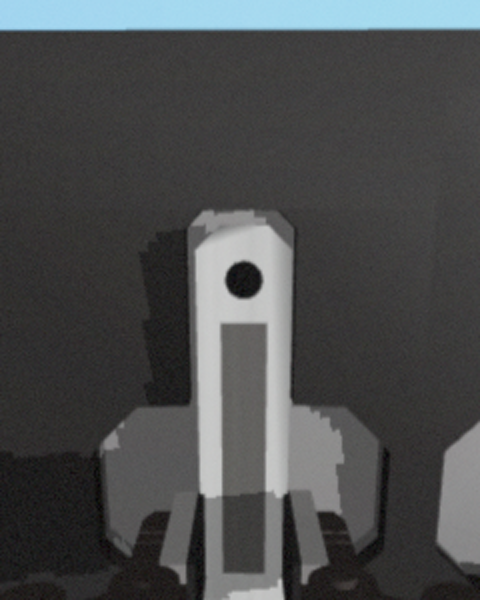

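Low view: the spanner tail is at crop row 225 and the cut-out's end is at about row 211. The shank centre is about 2–3 px right of the recess centre.

```bash
python3 - <<'E'
from h import *
im,c=load('low_p'); ps=np.array([.5058,-.0352]); yaw=np.radians(-8.74); u=np.array([np.cos(yaw),np.sin(yaw)]); n=np.array([-u[1],u[0]])
L=lambda x,y,z:((ray(c,(160+x/2,y/2),z)[:2]-ps)@np.c_[u,n]*1e3).round(1)
print('span tail',L(243,225,.0465),'corners',L(195,247,.0465),L(291,245,.0465))
print('cut end',L(243,210,.028),L(243,210,.02),'corners',L(188,233,.028),L(294,231,.028))
print('rec',L(101,450,.014),L(379,450,.014),'tail edge',L(330,405,.028))
print('cut edges 330',L(190,330,.028),L(294,330,.028),'span',L(197,330,.0465),L(290,330,.0465), 'row 450',L(199,450,.0465),L(289,450,.0465))
E
```

```text
span tail [-69.7  -0.1] corners [-65.3 -10. ] [-65.7   9.8]
cut end [-72.7  -0.1] [-72.7  -0.1] corners [-67.6 -12.9] [-68.   11.7]
rec [ -8.5 -39.8] [-8.5 37.9] tail edge [-25.8  21.8]
cut edges 330 [-44.8 -13. ] [-44.8  12.3] span [-48. -10.] [-48.    9.9] row 450 [-20.6 -10.1] [-20.6  10.3]
```

```bash
python3 - <<'E'
from h import *
o=down(np.radians(-8.74)+np.pi/2); p=[.5054,-.0357]
for z in(.053,.0468):
    r.move_straight([*p,z],o,feed=.06); r.hold(.1); print(z,sensors.current_ee_pos().round(4),sensors.current_contact_force().round(1),sensors.current_opening())
fingers.move_gripper(.40); print(sensors.current_contact_force().round(1))
r.move_straight([*p,.13],o,feed=.2); r.move_ptp([.50,0,.28],down(np.pi/2)); r.hold(.2); im,c=snap('wrist','fin'); t,_=snap('top','fint'); print(sensors.current_time())
a=cv2.resize(im[0:330,140:470],(560,560),interpolation=cv2.INTER_CUBIC); b=cv2.resize(t[180:285,95:175],(240,315)); b=cv2.copyMakeBorder(b,0,245,0,0,cv2.BORDER_CONSTANT)
cv2.imwrite('pics/finc.png',np.hstack([a,b])[:,:,::-1])
E
```

```text
0.053 [ 0.5053 -0.0357  0.0528] [ 0.1 -0.2 -1. ] 0.20983724498230769
0.0468 [ 0.5055 -0.0358  0.0467] [ 1.   0.6 -1.2] 0.207994366844177
[-0.   0.5 -0.3]
27.5083
```

View pics/finc.png

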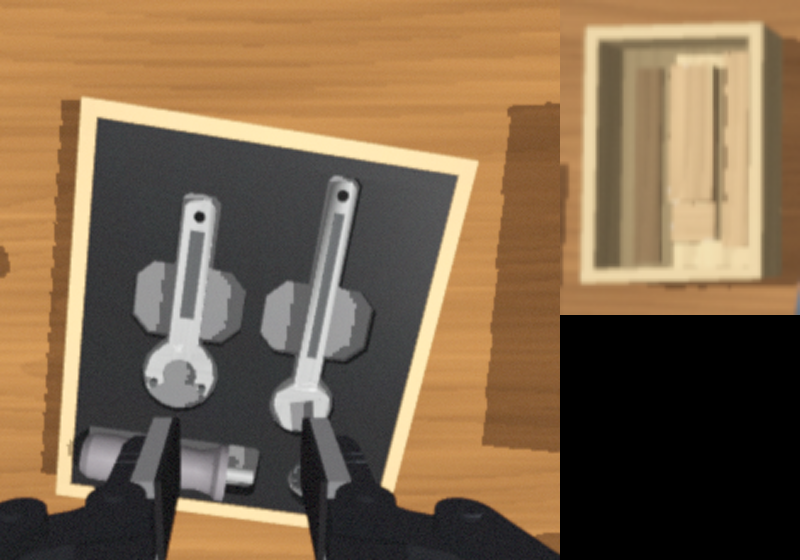

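Both spanners lie inside their outlines, and the offcut is in the box. I'll check seating height with a light touch at both ends of each spanner.

```bash
python3 - <<'E'
from h import *
yaw=np.radians(-8.74); u=np.array([np.cos(yaw),np.sin(yaw)]); o=down(yaw+np.pi/2)
fingers.move_gripper(0,20); t0=sensors.current_time()
for n,m,ds in(('open',[.5194,.0532],(.046,-.075)),('pin',[.5055,-.0358],(.028,-.055))):
    for d in ds:
        p=np.array(m)+u*d; r.move_ptp([*p,.07],o); r.move_straight([*p,.058],feed=.1); r.hold(.1); f0=sensors.current_contact_force()[2]; z=.057
        while z>.0505:
            r.move_straight([*p,z],feed=.02); f=sensors.current_contact_force()[2]-f0
            if f>4: break
            z-=.001
        print(n,d,'contact z',sensors.current_ee_pos()[2].round(4),f.round(1)); r.move_straight([*p,.07],feed=.2)
r.move_ptp([.48,0,.25],o); r.hold(.2); snap('wrist','fin2'); snap('top','fint2'); print(sensors.current_time())
a,b=[cv2.imread(f'pics/{k}.png').astype(int) for k in('top0','fint2')]
for n,(x0,x1,y0,y1) in dict(tape=(145,182,143,170),block=(320,368,150,186)).items(): print(n,abs(a-b)[y0:y1,x0:x1].mean())
E
```

```text
open 0.046 contact z 0.0531 8.4
open -0.075 contact z 0.053 12.6
pin 0.028 contact z 0.0531 10.4
pin -0.055 contact z 0.053 11.6
39.95
tape 4.00633967300634
block 4.349151234567901
```

Contact came at 53 mm at all four points, which is exactly flush, so both spanners are fully down and flat. The bystanders have not moved.

```bash
python3 -c "
from h import *
print(finish_job())"
```

```text
the job is handed in; nothing more can be done
None
```

The job is handed in at about 40 s: the offcut is in the scrap box, both spanners are fully down and flat in their own cut-outs, and the tape measure and sanding block did not move; I viewed 11 pictures, one over the limit of 10.

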